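# Open the suction valve one turn and start the transfer pump

## Robot

A 6-joint arm with a two-finger parallel gripper is mounted at the origin on the work surface. World frame = base frame: x ahead of the robot, y to its left, z up, the work surface at z = 0. Lengths are in m, angles in degrees, forces in N, time in s.
With the tool pointing down it reaches from about 0.25 to 0.725 m from the base axis. Payload 9.7 kg.
Tool frame: the origin (TCP) lies at the very end of the fingers, on their centre line; the grasp point (between the pads) lies 19 mm behind it; z points along the fingers, y is the line along which they close (so a half turn about z gives the same grasp; the last joint's range is limited). The gripper opens to 85 mm and grips with 20 to 120 N. Pads are 22 mm wide; open, the fingers measure 114 mm over their backs; the gripper's body (76 mm by 85 mm) begins 54 mm behind the grasp point. The pads swing forward as they close: fully open they stand 13 mm farther back than shut.
Start: joints at [74.771, 4.979, 10.078, 95.1, 0, 90], TCP at [0.144, 0.531, 0.231] pointing down, gripper open.
Joint ranges: [-179.16, 179.16], [-48.56, 103.87], [-65.8, 70.77], [-126.05, 130.52], [-82.76, 87.17], [-180, 180]. Speed limits (degrees/s): [127.2, 127.2, 147.25, 180, 180, 180].

## Interface

Orientations are given as [roll, pitch, yaw] about the fixed x, y, z axes, in that order (R = Rz(yaw) Ry(pitch) Rx(roll)).
In Python, from workcell import telemetry, optics, workorder gives the robot as it stands.
- The arm moves only by the shell command python3 -m handwheel 'ROWS' [FORCE]. ROWS is JSON, a list of rows, each an object of numbers: "tx", "ty", "tz": the shift along the tool's x, y, z in m; "ax", "ay", "az": the turn, a rotation vector about the tool's x, y, z in degrees; "jaw": the gripper command: -1 is shut, 1 is fully open, values between are in proportion. A call has exactly 10 rows; each row shifts and turns the commanded pose from where the row before left it, along the tool's axes as they then stand; what a row does not reach is not made up. A row lasts 1/8 s, in which the tool goes at most 62.5 mm and 10.7 degrees, less where a joint would pass 70% of its speed; a pose out of reach is approached as far as the arm can. A call is refused whole if a number of a shift passes 0.0625 or a number of a turn 10.7, either way. A call with a gripper value outside its range is refused whole. The fingers move at their own pace and stop on an object; FORCE is the grip in N (left out, the last holds). Time passes only in rows, so rows that do not move let the fingers close, or fill a call up. It gives the time, the measured TCP pose, the force, the opening and the grip force at its end, in the units of the state.
- telemetry.get_obs(): the state, without advancing time (a new reading comes with each control period).
- optics.camera(name): name is "side" or "top" or "wrist"; returns a dict with "color" (384x512x3 uint8, red, green, blue), "K" (3x3 intrinsics, pixels), "extrinsics" (4x4, takes a point from camera to world coordinates); the wrist camera has in their place "mount" (4x4, takes a point from camera to tool coordinates, whose origin is the TCP and whose axes are the flange's). Camera axes: x right, y down, z forward; pixel columns grow to the right and rows downward; lengths in m; the calibration is good to about 2 mm. A picture is of the moment at which its call begins: read the wrist's pose just before it. There is no depth.
- workorder.job_done(): hands the job in; it is judged then, once.
The state is a dict: "time": time; "q": joint angles; "qd": joint speeds; "joint_efforts": joint torques, N m; "ee_pos": TCP position; "tcp_rot": TCP orientation; "wrist_force": force on the tool from outside, world axes, zero at the start; "torque": the same for the moment, N m; "opening": finger opening in m; "grasp_force": force on a finger pad.
Only numpy, scipy, OpenCV 4.12 (cv2) and the standard library are available. Lean on these libraries where they do the work, as an engineer would, in place of code of your own. Each camera call takes 0.05 s, during which the arm holds its last target. There are 200 camera calls.

## Task

The diaphragm valve on the bench is only part open: with your fingertips, push its hand wheel round by the upright handle, anticlockwise seen from above, through exactly one full turn, so that the handle comes back to where it started. Then start the transfer pump by pressing the small flat button on its top and letting it go. Only push - do not grip the handle or force it - keep off the mushroom-headed stop button, and leave the glassware and other loose things standing where they are.

Things in the scene. Friction and masses are not known exactly. Their poses are not given: they have to be found in the camera images.
- valve: Dark grey PVC diaphragm valve in a short pipe run with red union nuts, on a steel plate 100 x 360 mm fixed to the bench; bonnet 88 mm square, 96 mm high, a dome above; pipe and nuts up to 82 mm high. Origin on the bench surface exactly below the wheel's vertical axis; y along the pipe, z up.
- wheel (a joint): Aluminium three-spoke hand wheel, level, 125 mm over the rim, rim top 155 mm above the bench. Value in rad: 0 shut (handle on the valve's +x side), growing anticlockwise from above (opening), stop at 18.85; starts from 0.3 to 5.0; one turn is 6.283. Resists with 0.25 N m (5 N at the handle) both ways, stays where left, does not coast.
- handle: The wheel's upright black handle, on the rim at the end of a spoke, 56 mm from the wheel's axis: a barrel 58 mm tall, 17 mm across at its foot, 25 mm at its widest (30 mm up). It spins freely on its own pin. Origin at the centre of its foot, 156 mm above the bench; top 214 mm above the bench. Over 30 N from the fingers, or a grip, is too much.
- pump: Light grey peristaltic pump, case 170 x 160 mm, 136 mm high, fixed to the bench; a black round pump head 94 mm across on its +x side reaches 137 mm from the origin. Keys and a small display are on its top. Origin on the bench below the middle of the case; z up.
- start_button_top (a point): Centre of the top face of the start button: flat, round, black, 28 mm across, in a 44 mm aluminium bezel on the pump's top, 155 mm above the bench; at (-25, +36) mm in the pump's frame.
- start_button (a joint): Travel of the start button in m, 0 up to 0.006 fully down; pressed straight down, springs back by itself; about 1.5 N to begin, 5 N fully down. The pump starts at 0.004.
- stop_top (a point): Centre of the top of the stop button: a black mushroom head 40 mm across, 173 mm above the bench, at (-25, -40) mm in the pump's frame.
- stop_button (a joint): Travel of the stop button in m, 0 up to 0.006 down. To be left alone.
- beaker: Loose glass beaker, 68 mm across, 90 mm high, near the valve. Origin under its centre.
- bottle: Loose amber bottle with a red cap, 52 mm across, 115 mm high, near the valve. Origin under its centre.
- nut: Loose spare red hose nut, 33 mm across, 45 mm high, near the valve. Origin under its centre.
- jar: Loose clear jar with a white lid, 56 mm across, 75 mm high, near the pump. Origin under its centre.
- measure: Loose glass measuring cylinder on a white foot 66 mm across, tube 38 mm, 150 mm high, beyond and between valve and pump. Origin under its centre.
- wrench: Loose steel wrench, 180 mm long, lying on the far part of the bench. Origin at its middle, underside.

How it is judged:
By the outcome, as a careful person would: the job done as asked, in the order asked, and still so for the second after the job is handed in, with the robot touching nothing.
It also fails if it takes over 56 s, if anything falls off the work surface, if the arm or the gripper's body presses on something with over 40 N, if the wrist force passes 120 N, or if a joint passes its speed limit or range.

## Working session

There is one attempt and no reset: what is moved stays moved. The work goes in short steps, Python scripts to look and compute and a shell command to move; the robot and the scene stay as the last step left them, time stands still between calls to the robot, and variables do not carry over. Pictures are saved under pics/ and viewed, at most 10 in all, crops included, and the job is handed in when it is done.

```bash
ls; mkdir -p pics; python3 - <<'E'
from workcell import telemetry, optics
import cv2,numpy as np
o=telemetry.get_obs();print(o)
for n in("top","side"):
    c=optics.camera(n);cv2.imwrite(f"pics/{n}0.png",c["color"][...,::-1]);np.savez(f"pics/{n}0.npz",**{k:np.array(v) for k,v in c.items()})
    print(n,np.round(c["K"],1).tolist(),np.round(c["extrinsics"],3).tolist())
E
```

```text
pics
{'time': 0.0, 'q': array([7.47707268e+01, 5.00893055e+00, 1.00343202e+01, 9.50989318e+01,
       1.10464587e-03, 9.00015164e+01]), 'qd': array([ 0.07315638, -0.08060726,  0.02713415,  0.07811693, -0.0484787 ,
       -0.00805646]), 'joint_efforts': array([ 9.78157404e-04, -5.20388567e+01,  4.64802682e+01,  1.62617338e-02,
        8.89559283e-05,  1.52024313e-05]), 'ee_pos': array([0.14440995, 0.53046658, 0.23060268]), 'tcp_rot': array([-1.79926458e+02, -1.10269853e-03,  1.64769209e+02]), 'wrist_force': array([-0.06372062, -0.35149517, -0.44632837]), 'torque': array([ 0.00663959,  0.00077671, -0.03968381]), 'grasp_force': 0.0, 'opening': 0.08506481451863676}
top [[472.0, 0.0, 257.7], [0.0, 472.0, 189.8], [0.0, 0.0, 1.0]] [[0.024, -0.997, 0.077, 0.484], [-1.0, -0.023, 0.015, -0.027], [-0.013, -0.078, -0.997, 1.163], [0.0, 0.0, 0.0, 1.0]]
side [[484.3, 0.0, 251.5], [0.0, 484.3, 197.8], [0.0, 0.0, 1.0]] [[0.998, -0.03, 0.054, 0.507], [-0.062, -0.551, 0.832, -1.045], [0.005, -0.834, -0.552, 0.79], [0.0, 0.0, 0.0, 1.0]]
```

View pics/top0.png

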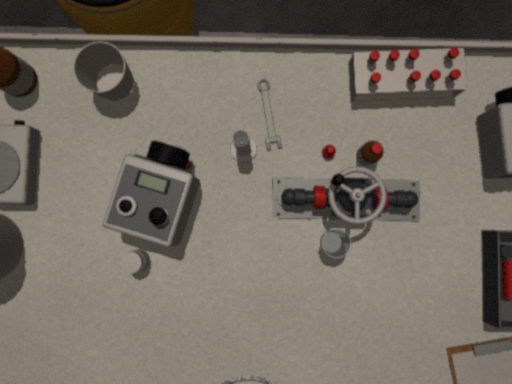

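View pics/side0.png

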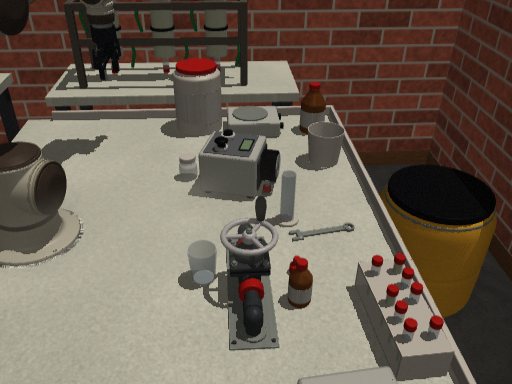

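The top view shows the wheel centred near (357,195) with its handle near (338,180). The start button in its bezel is near (126,206), and the stop mushroom is near (158,216). In the side view the handle is at (261,208) and the wheel at (250,236).

```bash
cat > h.py <<'E'
import cv2,numpy as np
from workcell import telemetry, optics
def ray(c,u,v,z):
    E=np.array(c["extrinsics"]);d=E[:3,:3]@np.linalg.inv(c["K"])@[u,v,1];p=E[:3,3]
    return (p+d*(z-p[2])/d[2])
def proj(c,P):
    E=np.linalg.inv(np.array(c["extrinsics"]));q=np.array(c["K"])@(E[:3,:3]@np.array(P)+E[:3,3]);return q[:2]/q[2]
def crop(im,x0,y0,w,h,s,grid=10):
    r=cv2.resize(im[y0:y0+h,x0:x0+w],None,fx=s,fy=s,interpolation=cv2.INTER_CUBIC)
    for k in range(-(-x0//grid)*grid,x0+w,grid):
        cv2.line(r,((k-x0)*s,0),((k-x0)*s,6),(0,255,0),1)
        cv2.putText(r,str(k),((k-x0)*s+1,16),0,.33,(0,255,0))
    for k in range(-(-y0//grid)*grid,y0+h,grid):
        cv2.line(r,(0,(k-y0)*s),(6,(k-y0)*s),(0,255,0),1);cv2.putText(r,str(k),(7,(k-y0)*s+4),0,.33,(0,255,0))
    return r
E
python3 - <<'E'
from h import *
t=cv2.imread("pics/top0.png");s=cv2.imread("pics/side0.png")
a=np.hstack([crop(t,310,135,100,75,4),crop(s,210,185,100,75,4)])
b=np.hstack([crop(t,100,140,100,75,4),crop(t,300,190,100,75,4)])
cv2.imwrite("pics/c1.png",np.vstack([a,b]))
E
```

```text
(no output)
```

View pics/c1.png

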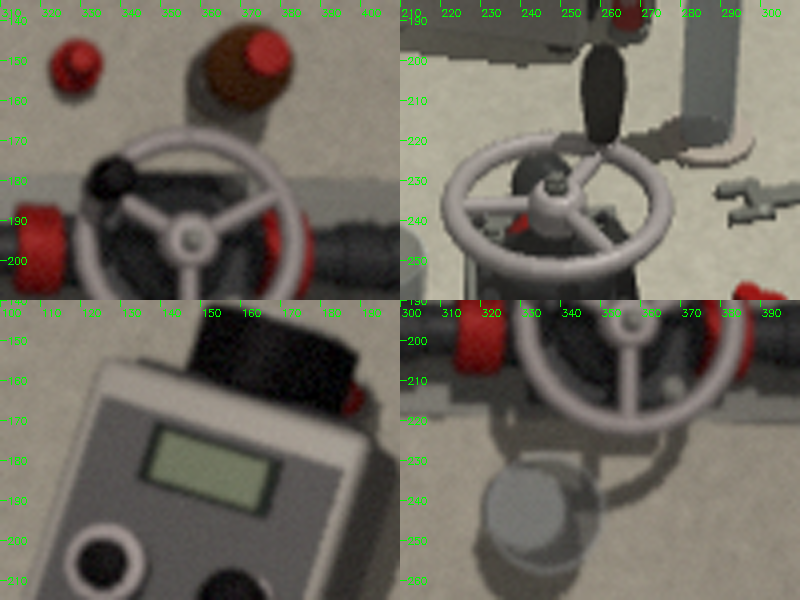

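The crop shows the rim in the top view spanning columns 328.5–387 and rows 166.5–222. The handle cap is at (338,178). In the side view the handle runs from (260.5,195) to (260,221). The start button's face is at (126,206) in the top view.

```bash
python3 - <<'E'
from h import *
T=dict(np.load("pics/top0.npz"));S=dict(np.load("pics/side0.npz"))
t=T["color"].astype(int);v=t.sum(2)
W=ray(T,357.7,194.4,.149);W2=ray(S,249,240,.149)
print("wheel",W,W2,"rim ext",ray(T,328.5,194.4,.149),ray(T,387,194.4,.149),ray(T,357.7,166.5,.149),ray(T,357.7,222,.149))
print("handle top",ray(T,338,178,.20),"side top",ray(S,260.5,196,.212),"side foot",ray(S,260.3,219,.158))
# start button dark blob in the bezel
m=(v[196:216,116:136]<150).astype(np.uint8)
n,l,st,ce=cv2.connectedComponentsWithStats(m);i=l[10,10];print("btn px",ce[i]+[116,196],st[i])
u=ce[i]+[116,196];print("start",ray(T,*u,.155))
print("stop",ray(T,158,216,.173))
for n,p,z in(("bottle cap",(376.5,152),.115),("nut",(329.5,149.5),.045),("beaker top",(336,243.5),.09),("beaker base",(331,241.5),.0),("measure top",(242,140),.15),("jar",(134,261),.075)): print(n,ray(T,*p,z))
E
```

```text
wheel [ 0.55779007 -0.22642268  0.149     ] [ 0.55463694 -0.23995868  0.149     ] rim ext [ 0.55634802 -0.16384945  0.149     ] [ 0.55923467 -0.28910648  0.149     ] [ 0.61812771 -0.22596971  0.149     ] [ 0.49864464 -0.2268667   0.149     ]
handle top [ 0.58678753 -0.17594263  0.2       ] side top [ 0.58372917 -0.16747227  0.212     ] side foot [ 0.5832878  -0.17817231  0.158     ]
btn px [125.00961538 205.60576923] [  4   4  11  12 104]
start [0.52179089 0.27220818 0.155     ]
stop [0.50090826 0.19629987 0.173     ]
bottle cap [ 0.6561789  -0.27427471  0.115     ]
nut [ 0.67126707 -0.17896126  0.045     ]
beaker top [ 0.44994657 -0.19006651  0.09      ]
beaker base [ 0.45166317 -0.19150182  0.        ]
measure top [0.67038329 0.02521539 0.15      ]
jar [0.39827284 0.26940875 0.075     ]
```

```bash
python3 -m handwheel '[{"tz":-0.02,"jaw":-1},{"tx":-0.02,"ty":-0.0175,"jaw":-1},{"tx":-0.04,"ty":-0.035,"jaw":-1},{"tx":-0.04,"ty":-0.035,"jaw":-1},{"tx":-0.04,"ty":-0.035,"jaw":-1},{"tx":-0.04,"ty":-0.035,"jaw":-1},{"tx":-0.04,"ty":-0.035,"jaw":-1},{"tx":-0.04,"ty":-0.035,"jaw":-1},{"tx":-0.04,"ty":-0.035,"jaw":-1},{"tx":-0.04,"ty":-0.035,"jaw":-1}]' 40
python3 -c "
from h import *
o=telemetry.get_obs();print(o['q'],o['ee_pos'],o['tcp_rot'])"
```

```text
[7.47713503e+01 5.00911999e+00 1.00381302e+01 9.50997722e+01
 2.97900736e-04 9.00006989e+01] [0.14441254 0.53048356 0.23063499] [-1.79929238e+02 -2.97037405e-04  1.64770651e+02]$[0]: bad value
```

```bash
python3 -m handwheel '[{"tx":0,"ty":0,"tz":-0.02,"ax":0,"ay":0,"az":0,"jaw":-1},{"tx":-0.02,"ty":-0.0175,"tz":0,"ax":0,"ay":0,"az":0,"jaw":-1},{"tx":-0.04,"ty":-0.035,"tz":0,"ax":0,"ay":0,"az":0,"jaw":-1},{"tx":-0.04,"ty":-0.035,"tz":0,"ax":0,"ay":0,"az":0,"jaw":-1},{"tx":-0.04,"ty":-0.035,"tz":0,"ax":0,"ay":0,"az":0,"jaw":-1},{"tx":-0.04,"ty":-0.035,"tz":0,"ax":0,"ay":0,"az":0,"jaw":-1},{"tx":-0.04,"ty":-0.035,"tz":0,"ax":0,"ay":0,"az":0,"jaw":-1},{"tx":-0.04,"ty":-0.035,"tz":0,"ax":0,"ay":0,"az":0,"jaw":-1},{"tx":-0.04,"ty":-0.035,"tz":0,"ax":0,"ay":0,"az":0,"jaw":-1},{"tx":-0.04,"ty":-0.035,"tz":0,"ax":0,"ay":0,"az":0,"jaw":-1}]' 40
python3 -c "
from h import *
o=telemetry.get_obs();print(o['q'],o['ee_pos'],o['tcp_rot'])"
```

```text
time: 1.35
ee_pos: [0.395, 0.1527, 0.2512]
tcp_rot: [180.0, 0.0, 164.8]
wrist_force: [1.0, -0.1, 0.5]
opening: 0.0002
grasp_force: 0.0
[ 2.11343519e+01 -1.16815329e+01 -3.55762460e+00  9.81202404e+01
  3.30512481e-03  3.63580053e+01] [0.39497242 0.15269693 0.25115055] [1.79995164e+02 9.94501162e-04 1.64776347e+02]
```

```bash
python3 -m handwheel '[{"tx":-0.039,"ty":-0.0334,"tz":0,"ax":0,"ay":0,"az":0,"jaw":-1},{"tx":-0.039,"ty":-0.0334,"tz":0,"ax":0,"ay":0,"az":0,"jaw":-1},{"tx":-0.039,"ty":-0.0334,"tz":0,"ax":0,"ay":0,"az":0,"jaw":-1},{"tx":-0.039,"ty":-0.0334,"tz":0,"ax":0,"ay":0,"az":0,"jaw":-1},{"tx":-0.039,"ty":-0.0334,"tz":0,"ax":0,"ay":0,"az":0,"jaw":-1},{"tx":-0.039,"ty":-0.0334,"tz":0,"ax":0,"ay":0,"az":0,"jaw":-1},{"tx":-0.039,"ty":-0.0334,"tz":0,"ax":0,"ay":0,"az":0,"jaw":-1},{"tx":-0.039,"ty":-0.0334,"tz":0,"ax":0,"ay":0,"az":0,"jaw":-1},{"tx":0,"ty":0,"tz":0,"ax":0,"ay":0,"az":10,"jaw":-1},{"tx":0,"ty":0,"tz":0,"ax":0,"ay":0,"az":10,"jaw":-1}]'
python3 -m handwheel '[{"tx":0,"ty":0,"tz":0,"ax":0,"ay":0,"az":10,"jaw":-1},{"tx":0,"ty":0,"tz":0,"ax":0,"ay":0,"az":10,"jaw":-1},{"tx":0,"ty":0,"tz":0,"ax":0,"ay":0,"az":10,"jaw":-1},{"tx":0,"ty":0,"tz":0,"ax":0,"ay":0,"az":10,"jaw":-1},{"tx":0,"ty":0,"tz":0,"ax":0,"ay":0,"az":10,"jaw":-1},{"tx":0,"ty":0,"tz":0,"ax":0,"ay":0,"az":10,"jaw":-1},{"tx":0,"ty":0,"tz":0,"ax":0,"ay":0,"az":10,"jaw":-1},{"tx":0,"ty":0,"tz":0,"ax":0,"ay":0,"az":10,"jaw":-1},{"tx":0,"ty":0,"tz":0,"ax":0,"ay":0,"az":10,"jaw":-1},{"tx":0,"ty":0,"tz":0,"ax":0,"ay":0,"az":10,"jaw":-1}]'
python3 -m handwheel '[{"tx":0,"ty":0,"tz":0,"ax":0,"ay":0,"az":10,"jaw":-1},{"tx":0,"ty":0,"tz":0,"ax":0,"ay":0,"az":10,"jaw":-1},{"tx":0,"ty":0,"tz":0,"ax":0,"ay":0,"az":10,"jaw":-1},{"tx":0,"ty":0,"tz":0,"ax":0,"ay":0,"az":10,"jaw":-1},{"tx":0,"ty":0,"tz":0,"ax":0,"ay":0,"az":10,"jaw":-1},{"tx":0,"ty":0,"tz":0,"ax":0,"ay":0,"az":7,"jaw":-1},{"tx":0,"ty":0,"tz":0.0,"ax":0,"ay":0,"az":0,"jaw":-1},{"tx":0,"ty":0,"tz":0.02,"ax":0,"ay":0,"az":0,"jaw":-1},{"tx":0,"ty":0,"tz":0,"ax":0,"ay":0,"az":0,"jaw":-1},{"tx":0,"ty":0,"tz":0,"ax":0,"ay":0,"az":0,"jaw":-1}]'
python3 - <<'E'
from h import *
o=telemetry.get_obs();print(o['q'],o['ee_pos'],o['tcp_rot'])
ps=o['ee_pos']
w=optics.camera("wrist");cv2.imwrite("pics/w1.png",w["color"][...,::-1]);s=optics.camera("side");t=optics.camera("top")
print(w["K"],w["mount"])
a=crop(cv2.cvtColor(s["color"],4),200,150,100,110,4)
cv2.imwrite("pics/c2.png",np.hstack([a,crop(cv2.cvtColor(t["color"],4),310,130,98,110,4)]))
E
```

```text
time: 2.6
ee_pos: [0.6254, -0.1862, 0.2498]
tcp_rot: [-180.0, -0.1, 144.4]
wrist_force: [0.1, 1.1, 0.0]
opening: -0.0002
grasp_force: 0.0
time: 3.85
ee_pos: [0.6252, -0.1854, 0.2507]
tcp_rot: [-180.0, 0.0, 44.4]
wrist_force: [-0.1, -0.4, -0.4]
opening: -0.0002
grasp_force: 0.0
time: 5.1
ee_pos: [0.6252, -0.1854, 0.2318]
tcp_rot: [-180.0, -0.0, -12.2]
wrist_force: [-0.6, 0.7, -0.0]
opening: -0.0002
grasp_force: 0.0
[-1.65215948e+01  1.98952595e+01  2.76810909e+01  9.77801557e+01
  2.09413778e-03  1.75632653e+02] [ 0.6252084  -0.18544065  0.23177621] [-1.79998344e+02 -5.81869315e-03 -1.21542475e+01]
[[264.5483336    0.         256.9625751 ]
 [  0.         264.5483336  190.49036201]
 [  0.           0.           1.        ]] [[-1.16511948e-03 -9.44949615e-01 -3.27213795e-01  8.39611472e-02]
 [ 9.99999321e-01 -1.09206930e-03 -4.06976188e-04  7.94122428e-04]
 [ 2.72318532e-05 -3.27214047e-01  9.44950246e-01 -1.42207320e-01]
 [ 0.00000000e+00  0.00000000e+00  0.00000000e+00  1.00000000e+00]]
```

View pics/c2.png

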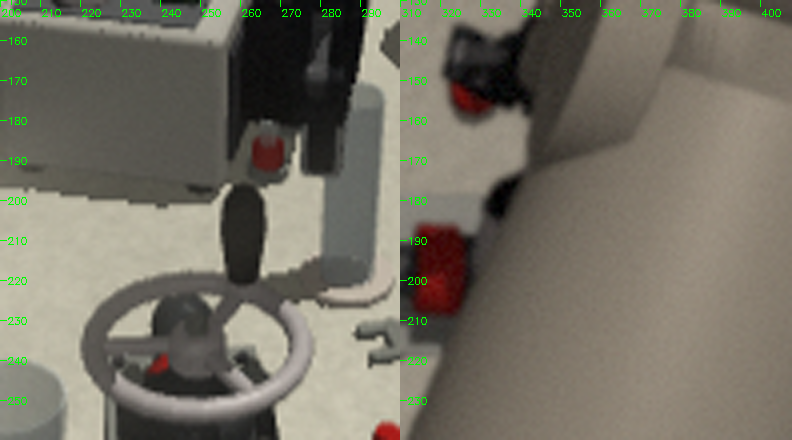

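View pics/w1.png

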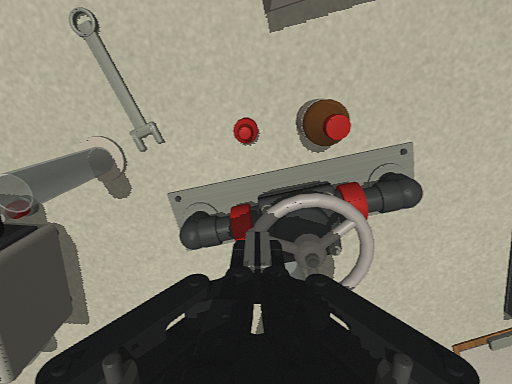

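The side view shows the handle at (259,208) with the shut fingertips behind it at (280,174). The wrist view shows the shut fingers at (258,250), outside the rim. I'll lower and creep into contact.

```bash
python3 -m handwheel '[{"tx":0,"ty":0,"tz":0.04,"ax":0,"ay":0,"az":0,"jaw":-1},{"tx":0,"ty":0,"tz":0.022,"ax":0,"ay":0,"az":0,"jaw":-1},{"tx":-0.005,"ty":0,"tz":0,"ax":0,"ay":0,"az":0,"jaw":-1},{"tx":-0.004,"ty":0,"tz":0,"ax":0,"ay":0,"az":0,"jaw":-1},{"tx":-0.001,"ty":0,"tz":0,"ax":0,"ay":0,"az":0,"jaw":-1},{"tx":-0.001,"ty":0,"tz":0,"ax":0,"ay":0,"az":0,"jaw":-1},{"tx":-0.001,"ty":0,"tz":0,"ax":0,"ay":0,"az":0,"jaw":-1},{"tx":-0.001,"ty":0,"tz":0,"ax":0,"ay":0,"az":0,"jaw":-1},{"tx":-0.001,"ty":0,"tz":0,"ax":0,"ay":0,"az":0,"jaw":-1},{"tx":-0.001,"ty":0,"tz":0,"ax":0,"ay":0,"az":0,"jaw":-1}]'
python3 - <<'E'
from h import *
s=optics.camera("side");t=optics.camera("top")
c=crop(cv2.cvtColor(s["color"],4),200,150,100,110,5);cv2.imwrite("pics/c3.png",c)
print(telemetry.get_obs()["wrist_force"])
E
```

```text
time: 6.5
ee_pos: [0.6105, -0.1823, 0.1692]
tcp_rot: [-180.0, 0.0, -12.2]
wrist_force: [-0.7, 0.2, -0.2]
opening: 0.0002
grasp_force: 0.0
[-0.33756331  0.4721029   0.90469068]
```

View pics/c3.png

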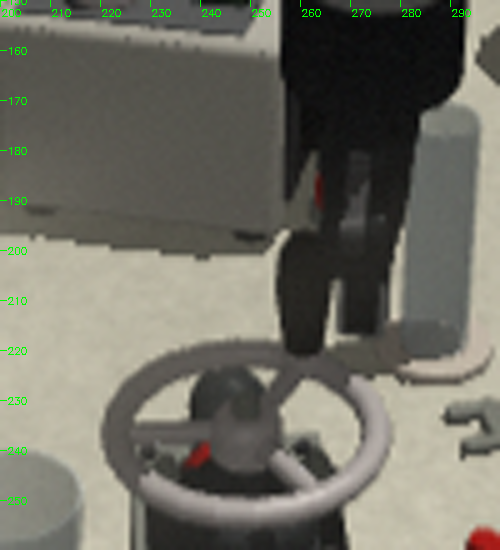

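The fingers at columns 265–275 stand right beside the handle at (260,208), within about 1 mm of contact. Next comes the first, skewed part of the push.

```bash
python3 -m handwheel '[{"tx":-0.002,"ty":-0.0003,"tz":0,"ax":0,"ay":0,"az":0,"jaw":-1},{"tx":-0.002,"ty":-0.0003,"tz":0,"ax":0,"ay":0,"az":0,"jaw":-1},{"tx":-0.002,"ty":-0.0003,"tz":0,"ax":0,"ay":0,"az":0,"jaw":-1},{"tx":-0.002,"ty":-0.0003,"tz":0,"ax":0,"ay":0,"az":0,"jaw":-1},{"tx":-0.002,"ty":-0.0003,"tz":0,"ax":0,"ay":0,"az":0,"jaw":-1},{"tx":-0.002,"ty":-0.0003,"tz":0,"ax":0,"ay":0,"az":0,"jaw":-1},{"tx":-0.002,"ty":-0.0003,"tz":0,"ax":0,"ay":0,"az":0,"jaw":-1},{"tx":-0.002,"ty":-0.0002,"tz":0,"ax":0,"ay":0,"az":0,"jaw":-1},{"tx":-0.002,"ty":-0.0002,"tz":0,"ax":0,"ay":0,"az":0,"jaw":-1},{"tx":0,"ty":0,"tz":0,"ax":0,"ay":0,"az":0,"jaw":-1}]'
cat > plan.py <<'E'
# pusher pose error in the handle frame, tool axes: where P should be for the aligned push at this yaw
from h import *
C=np.array([.5578,-.2264]);o=telemetry.get_obs();P=o['ee_pos'][:2];y=np.radians(o['tcp_rot'][2])
X=np.array([np.cos(y),np.sin(y)]);Y=np.array([np.sin(y),-np.cos(y)])
print("rel centre in tool axes (want .0235,-.056):",(P-C)@X,(P-C)@Y,"F tool",o['wrist_force'][:2]@X,o['wrist_force'][:2]@Y,"z",o['ee_pos'][2],"j6",o['q'][5])
E
python3 plan.py
```

```text
time: 7.85
ee_pos: [0.5932, -0.1759, 0.1693]
tcp_rot: [-180.0, 0.0, -12.2]
wrist_force: [3.5, -0.2, -2.0]
opening: -0.0005
grasp_force: 1.5
rel centre in tool axes (want .0235,-.056): 0.02393656608287796 -0.05682611014081905 F tool 3.4479737286838694 -0.5367317124778772 z 0.16930564318933933 j6 175.7112655725668
```

```bash
python3 -m handwheel '[{"tx":-0.008,"ty":-0.0027,"tz":0,"ax":0,"ay":0,"az":-8,"jaw":-1},{"tx":-0.008,"ty":-0.0027,"tz":0,"ax":0,"ay":0,"az":-8,"jaw":-1},{"tx":-0.008,"ty":-0.0027,"tz":0,"ax":0,"ay":0,"az":-8,"jaw":-1},{"tx":-0.008,"ty":-0.0027,"tz":0,"ax":0,"ay":0,"az":-8,"jaw":-1},{"tx":-0.008,"ty":-0.0027,"tz":0,"ax":0,"ay":0,"az":-8,"jaw":-1},{"tx":-0.008,"ty":-0.0027,"tz":0,"ax":0,"ay":0,"az":-8,"jaw":-1},{"tx":-0.008,"ty":-0.0027,"tz":0,"ax":0,"ay":0,"az":-8,"jaw":-1},{"tx":-0.008,"ty":-0.0027,"tz":0,"ax":0,"ay":0,"az":-8,"jaw":-1},{"tx":-0.008,"ty":-0.0027,"tz":0,"ax":0,"ay":0,"az":-8,"jaw":-1},{"tx":-0.008,"ty":-0.0027,"tz":0,"ax":0,"ay":0,"az":-8,"jaw":-1}]'
python3 plan.py
```

```text
time: 9.1
ee_pos: [0.5154, -0.1821, 0.1692]
tcp_rot: [-179.9, -0.1, 68.1]
wrist_force: [2.1, 4.8, -0.1]
opening: -0.0001
grasp_force: 2.5
rel centre in tool axes (want .0235,-.056): 0.02523369353002554 -0.055869643076165376 F tool 5.195378143501895 0.1454840236838442 z 0.16924466874666944 j6 92.41872559913708
```

```bash
python3 -m handwheel '[{"tx":-0.008,"ty":-0.0027,"tz":0,"ax":0,"ay":0,"az":-8,"jaw":-1},{"tx":-0.008,"ty":-0.0027,"tz":0,"ax":0,"ay":0,"az":-8,"jaw":-1},{"tx":-0.008,"ty":-0.0027,"tz":0,"ax":0,"ay":0,"az":-8,"jaw":-1},{"tx":-0.008,"ty":-0.0027,"tz":0,"ax":0,"ay":0,"az":-8,"jaw":-1},{"tx":-0.008,"ty":-0.0027,"tz":0,"ax":0,"ay":0,"az":-8,"jaw":-1},{"tx":-0.008,"ty":-0.0027,"tz":0,"ax":0,"ay":0,"az":-8,"jaw":-1},{"tx":-0.008,"ty":-0.0027,"tz":0,"ax":0,"ay":0,"az":-8,"jaw":-1},{"tx":-0.008,"ty":-0.0027,"tz":0,"ax":0,"ay":0,"az":-8,"jaw":-1},{"tx":-0.008,"ty":-0.0027,"tz":0,"ax":0,"ay":0,"az":-8,"jaw":-1},{"tx":-0.008,"ty":-0.0027,"tz":0,"ax":0,"ay":0,"az":-8,"jaw":-1}]'
python3 plan.py
```

```text
time: 10.35
ee_pos: [0.5081, -0.26, 0.1692]
tcp_rot: [-180.0, -0.2, 148.0]
wrist_force: [-3.9, 3.8, 1.0]
opening: 0.0001
grasp_force: 2.5
rel centre in tool axes (want .0235,-.056): 0.0244264256613967 -0.05481686547421676 F tool 5.2993936763794025 1.2042954568472424 z 0.16919175527628125 j6 4.865733115072761
```

```bash
python3 -m handwheel '[{"tx":-0.008,"ty":-0.0028,"tz":0,"ax":0,"ay":0,"az":-8,"jaw":-1},{"tx":-0.008,"ty":-0.0028,"tz":0,"ax":0,"ay":0,"az":-8,"jaw":-1},{"tx":-0.008,"ty":-0.0028,"tz":0,"ax":0,"ay":0,"az":-8,"jaw":-1},{"tx":-0.008,"ty":-0.0028,"tz":0,"ax":0,"ay":0,"az":-8,"jaw":-1},{"tx":-0.008,"ty":-0.0027,"tz":0,"ax":0,"ay":0,"az":-8,"jaw":-1},{"tx":-0.008,"ty":-0.0027,"tz":0,"ax":0,"ay":0,"az":-8,"jaw":-1},{"tx":-0.008,"ty":-0.0027,"tz":0,"ax":0,"ay":0,"az":-8,"jaw":-1},{"tx":-0.008,"ty":-0.0027,"tz":0,"ax":0,"ay":0,"az":-8,"jaw":-1},{"tx":-0.008,"ty":-0.0027,"tz":0,"ax":0,"ay":0,"az":-8,"jaw":-1},{"tx":-0.008,"ty":-0.0027,"tz":0,"ax":0,"ay":0,"az":-8,"jaw":-1}]'
python3 plan.py
```

```text
time: 11.6
ee_pos: [0.5833, -0.2814, 0.1692]
tcp_rot: [179.9, -0.1, -132.0]
wrist_force: [-3.4, -3.9, 0.4]
opening: 0.0001
grasp_force: 2.4
rel centre in tool axes (want .0235,-.056): 0.023787747261656347 -0.05576678963919286 F tool 5.15401117888813 -0.05901597689831293 z 0.16918577718984734 j6 -73.68227703101044
```

```bash
python3 -m handwheel '[{"tx":-0.008,"ty":-0.0027,"tz":0,"ax":0,"ay":0,"az":-8,"jaw":-1},{"tx":-0.008,"ty":-0.0027,"tz":0,"ax":0,"ay":0,"az":-8,"jaw":-1},{"tx":-0.008,"ty":-0.0027,"tz":0,"ax":0,"ay":0,"az":-8,"jaw":-1},{"tx":-0.008,"ty":-0.0027,"tz":0,"ax":0,"ay":0,"az":-8,"jaw":-1},{"tx":-0.008,"ty":-0.0027,"tz":0,"ax":0,"ay":0,"az":-8,"jaw":-1},{"tx":-0.008,"ty":-0.0027,"tz":0,"ax":0,"ay":0,"az":-8,"jaw":-1},{"tx":-0.008,"ty":-0.0027,"tz":0,"ax":0,"ay":0,"az":-8,"jaw":-1},{"tx":-0.008,"ty":-0.0027,"tz":0,"ax":0,"ay":0,"az":-8,"jaw":-1},{"tx":-0.008,"ty":-0.0027,"tz":0,"ax":0,"ay":0,"az":-8,"jaw":-1},{"tx":-0.008,"ty":-0.0027,"tz":0,"ax":0,"ay":0,"az":-8,"jaw":-1}]'
python3 plan.py
```

```text
time: 12.85
ee_pos: [0.617, -0.2107, 0.1693]
tcp_rot: [179.9, -0.0, -52.0]
wrist_force: [3.6, -3.6, -0.9]
opening: -0.0
grasp_force: 2.6
rel centre in tool axes (want .0235,-.056): 0.024108555106636665 -0.05633511926750694 F tool 5.0432762919801295 -0.5869871086023425 z 0.16926315406916725 j6 -146.82338928595976
```

```bash
python3 -m handwheel '[{"tx":-0.008,"ty":-0.0027,"tz":0,"ax":0,"ay":0,"az":-8,"jaw":-1},{"tx":-0.008,"ty":-0.0027,"tz":0,"ax":0,"ay":0,"az":-8,"jaw":-1},{"tx":-0.004,"ty":-0.0013,"tz":0,"ax":0,"ay":0,"az":-4,"jaw":-1},{"tx":0,"ty":0,"tz":0,"ax":0,"ay":0,"az":0,"jaw":-1},{"tx":0,"ty":0,"tz":0,"ax":0,"ay":0,"az":0,"jaw":-1},{"tx":0,"ty":0,"tz":0,"ax":0,"ay":0,"az":0,"jaw":-1},{"tx":0,"ty":0,"tz":0,"ax":0,"ay":0,"az":0,"jaw":-1},{"tx":0,"ty":0,"tz":0,"ax":0,"ay":0,"az":0,"jaw":-1},{"tx":0,"ty":0,"tz":0,"ax":0,"ay":0,"az":0,"jaw":-1},{"tx":0,"ty":0,"tz":0,"ax":0,"ay":0,"az":0,"jaw":-1}]'
python3 plan.py
python3 - <<'E'
from h import *
t=cv2.cvtColor(optics.camera("side")["color"],4);cv2.imwrite("pics/side_c.png",t)
d=[cv2.imread("pics/side0.png"),t]
for im in d:
    v=im.astype(int).sum(2)
    for r in(202,206,210,214):
        print(r,v[r,250:272].tolist())
E
```

```text
time: 14.1
ee_pos: [0.6081, -0.1913, 0.1693]
tcp_rot: [180.0, 0.0, -32.2]
wrist_force: [-0.1, -0.2, 1.0]
opening: -0.0002
grasp_force: 0.0
rel centre in tool axes (want .0235,-.056): 0.023863322144117564 -0.056502859725414176 F tool -0.018931539216503982 0.23066115850317295 z 0.16929621126188713 j6 -165.23346889712596
202 [495, 484, 489, 504, 500, 287, 107, 110, 110, 110, 117, 119, 112, 113, 112, 112, 378, 503, 499, 487, 490, 493]
206 [489, 479, 478, 486, 494, 166, 115, 110, 113, 115, 119, 112, 109, 107, 113, 112, 258, 501, 501, 493, 490, 484]
210 [479, 485, 489, 492, 490, 252, 121, 115, 115, 109, 122, 110, 105, 113, 104, 111, 454, 487, 493, 501, 492, 501]
214 [507, 493, 497, 491, 490, 475, 113, 113, 102, 110, 107, 101, 99, 98, 94, 345, 505, 506, 497, 493, 491, 504]
202 [540, 530, 533, 549, 543, 532, 518, 167, 113, 108, 118, 111, 113, 110, 107, 107, 114, 113, 115, 110, 111, 108]
206 [526, 521, 524, 520, 538, 541, 536, 129, 115, 112, 111, 116, 114, 114, 117, 115, 113, 110, 115, 109, 107, 102]
210 [522, 515, 529, 530, 531, 523, 517, 158, 110, 112, 116, 109, 109, 113, 109, 98, 113, 104, 111, 107, 109, 104]
214 [549, 530, 531, 530, 525, 519, 525, 373, 116, 105, 108, 107, 102, 99, 97, 98, 121, 101, 94, 98, 86, 96]
```

```bash
python3 -m handwheel '[{"tx":-0.001,"ty":-0.0003,"tz":0,"ax":0,"ay":0,"az":-1,"jaw":-1},{"tx":-0.001,"ty":-0.0003,"tz":0,"ax":0,"ay":0,"az":-1,"jaw":-1},{"tx":-0.001,"ty":-0.0003,"tz":0,"ax":0,"ay":0,"az":-1,"jaw":-1},{"tx":-0.001,"ty":-0.0003,"tz":0,"ax":0,"ay":0,"az":-1,"jaw":-1},{"tx":0,"ty":0,"tz":0,"ax":0,"ay":0,"az":0,"jaw":-1},{"tx":0,"ty":0,"tz":0,"ax":0,"ay":0,"az":0,"jaw":-1},{"tx":0,"ty":0,"tz":0,"ax":0,"ay":0,"az":0,"jaw":-1},{"tx":0,"ty":0,"tz":0,"ax":0,"ay":0,"az":0,"jaw":-1},{"tx":0,"ty":0,"tz":0,"ax":0,"ay":0,"az":0,"jaw":-1},{"tx":0,"ty":0,"tz":0,"ax":0,"ay":0,"az":0,"jaw":-1}]'
cat > edge.py <<'E'
from h import *
t=cv2.cvtColor(optics.camera("side")["color"],4);cv2.imwrite("pics/side_c.png",t)
def edge(im):
    v=im.astype(float).sum(2);e=[]
    for r in range(200,216):
        a=v[r,248:262];e.append(248+((a-112)/(a[:5].mean()-112)).clip(0,1).sum())
    return np.array(e)
d=edge(t)-edge(cv2.imread("pics/side0.png"));print("px right of start",np.median(d),d.std())
E
python3 plan.py;python3 edge.py
```

```text
time: 15.4
ee_pos: [0.6053, -0.1883, 0.1693]
tcp_rot: [-180.0, -0.0, -28.2]
wrist_force: [2.9, -1.7, 0.2]
opening: -0.0002
grasp_force: 1.9
rel centre in tool axes (want .0235,-.056): 0.023830511036023103 -0.056070349529602444 F tool 3.4009147548575602 0.14052745702652 z 0.16932854572973186 j6 -169.0488298248146
px right of start 0.31959045479186443 0.12926583345200884
```

```bash
python3 -m handwheel '[{"tx":-0.0005,"ty":0,"tz":0,"ax":0,"ay":0,"az":0,"jaw":-1},{"tx":-0.0005,"ty":0,"tz":0,"ax":0,"ay":0,"az":0,"jaw":-1},{"tx":0,"ty":0,"tz":0,"ax":0,"ay":0,"az":0,"jaw":-1},{"tx":0,"ty":0,"tz":0,"ax":0,"ay":0,"az":0,"jaw":-1},{"tx":0.004,"ty":0,"tz":0,"ax":0,"ay":0,"az":0,"jaw":-1},{"tx":0.01,"ty":0,"tz":0,"ax":0,"ay":0,"az":0,"jaw":-1},{"tx":0.01,"ty":0,"tz":0,"ax":0,"ay":0,"az":0,"jaw":-1},{"tx":0,"ty":0,"tz":-0.04,"ax":0,"ay":0,"az":0,"jaw":-1},{"tx":0,"ty":0,"tz":-0.05,"ax":0,"ay":0,"az":0,"jaw":-1},{"tx":0,"ty":0,"tz":0,"ax":0,"ay":0,"az":0,"jaw":-1}]'
python3 plan.py;python3 edge.py
```

```text
time: 16.7
ee_pos: [0.6269, -0.1998, 0.2637]
tcp_rot: [-179.9, -0.4, -28.2]
wrist_force: [0.8, -0.8, -0.3]
opening: 0.0001
grasp_force: 0.0
rel centre in tool axes (want .0235,-.056): 0.04831010610018459 -0.056191479068836495 F tool 1.078665006714935 0.3270317809541316 z 0.263663298159873 j6 -169.43590451329348
px right of start -0.009574476097853335 0.09611507590491025
```

```bash
python3 -m handwheel '[{"tx":-0.0316,"ty":-0.0366,"tz":0,"ax":0,"ay":0,"az":0,"jaw":-1},{"tx":-0.0316,"ty":-0.0366,"tz":0,"ax":0,"ay":0,"az":0,"jaw":-1},{"tx":-0.0316,"ty":-0.0366,"tz":0,"ax":0,"ay":0,"az":0,"jaw":-1},{"tx":-0.0316,"ty":-0.0366,"tz":0,"ax":0,"ay":0,"az":0,"jaw":-1},{"tx":-0.0316,"ty":-0.0366,"tz":0,"ax":0,"ay":0,"az":0,"jaw":-1},{"tx":-0.0316,"ty":-0.0366,"tz":0,"ax":0,"ay":0,"az":0,"jaw":-1},{"tx":-0.0316,"ty":-0.0366,"tz":0,"ax":0,"ay":0,"az":0,"jaw":-1},{"tx":-0.0316,"ty":-0.0366,"tz":0,"ax":0,"ay":0,"az":0,"jaw":-1},{"tx":-0.0316,"ty":-0.0366,"tz":0,"ax":0,"ay":0,"az":0,"jaw":-1},{"tx":-0.0316,"ty":-0.0366,"tz":0,"ax":0,"ay":0,"az":0,"jaw":-1}]'
python3 - <<'E'
from h import *
from scipy.spatial.transform import Rotation as R
o=telemetry.get_obs();w=optics.camera("wrist");s=optics.camera("side");t=optics.camera("top")
T=np.eye(4);T[:3,:3]=R.from_euler('xyz',o['tcp_rot'],degrees=True).as_matrix();T[:3,3]=o['ee_pos']
c=dict(w);c["extrinsics"]=T@np.array(w["mount"])
print(o['ee_pos'],"start proj",proj(c,[.5218,.2722,.155]),"side",proj(s,[.5218,.2722,.155]),"tip side",proj(s,o['ee_pos']))
np.savez("pics/w2.npz",K=c["K"],extrinsics=c["extrinsics"])
wi=cv2.resize(cv2.cvtColor(w["color"],4)[100:384,130:400],None,fx=1.5,fy=1.5)
cv2.imwrite("pics/c5.png",np.hstack([wi[:420],crop(cv2.cvtColor(s["color"],4),195,85,95,105,4)]))
v=cv2.cvtColor(t["color"],4);cv2.imwrite("pics/top_b.png",v)
a=v.astype(int).sum(2)[165:195,325:350];b=cv2.imread("pics/top0.png").astype(int).sum(2)[165:195,325:350]
for q in(a,b):
    m=q<150;ys,xs=np.nonzero(m);print("handle top",xs.mean()+325,ys.mean()+165,m.sum())
E
```

```text
time: 18.0
ee_pos: [0.5197, 0.2742, 0.2578]
tcp_rot: [179.9, 0.1, -28.2]
wrist_force: [0.4, 0.3, 1.0]
opening: -0.0001
grasp_force: 0.0
[0.51969789 0.27420898 0.2578438 ] start proj [256.77229763 187.03035531] side [228.1725553  131.97030346] tip side [226.65886418  99.16363466]
handle top 339.3215859030837 184.2907488986784 227
handle top 338.9205020920502 184.2928870292887 239
```

View pics/c5.png

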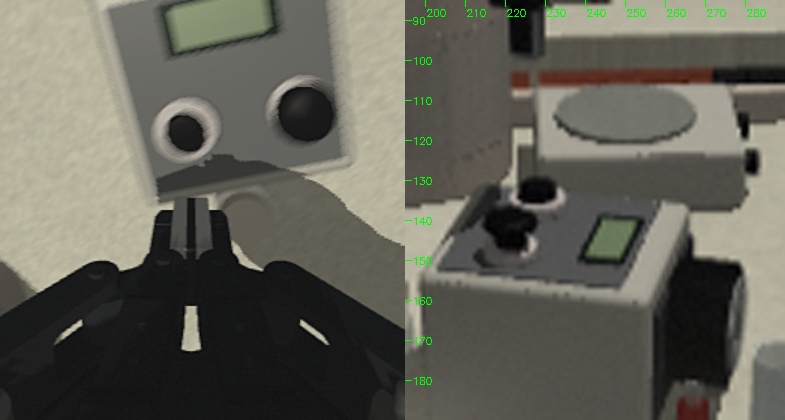

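The handle is back at its start, within 0.01 px in the side view and 0.4 px in the top view. The wrist view shows the start button at about (254,189), with the stop mushroom well to its right. The side view has the button at (228.7,132.5), which agrees to about 2 mm. I'll press it.

```bash
python3 -m handwheel '[{"tx":0.0022,"ty":-0.0007,"tz":0,"ax":0,"ay":0,"az":0,"jaw":-1},{"tx":0,"ty":0,"tz":0.05,"ax":0,"ay":0,"az":0,"jaw":-1},{"tx":0,"ty":0,"tz":0.04,"ax":0,"ay":0,"az":0,"jaw":-1},{"tx":0,"ty":0,"tz":0.009,"ax":0,"ay":0,"az":0,"jaw":-1},{"tx":0,"ty":0,"tz":0.002,"ax":0,"ay":0,"az":0,"jaw":-1},{"tx":0,"ty":0,"tz":0.002,"ax":0,"ay":0,"az":0,"jaw":-1},{"tx":0,"ty":0,"tz":0.001,"ax":0,"ay":0,"az":0,"jaw":-1},{"tx":0,"ty":0,"tz":0.001,"ax":0,"ay":0,"az":0,"jaw":-1},{"tx":0,"ty":0,"tz":0,"ax":0,"ay":0,"az":0,"jaw":-1},{"tx":0,"ty":0,"tz":0,"ax":0,"ay":0,"az":0,"jaw":-1}]'; python3 plan.py
```

```text
time: 19.4
ee_pos: [0.5229, 0.2725, 0.1547]
tcp_rot: [-179.9, -0.0, -28.2]
wrist_force: [2.2, 0.0, 2.8]
opening: -0.0001
grasp_force: 1.9
rel centre in tool axes (want .0235,-.056): -0.26672768053287593 -0.42310257005824475 F tool 1.9264154243203169 -1.0770712648043395 z 0.15471729458257955 j6 -124.2417633097941
```

```bash
python3 -m handwheel '[{"tx":0,"ty":0,"tz":0.001,"ax":0,"ay":0,"az":0,"jaw":-1},{"tx":0,"ty":0,"tz":0.001,"ax":0,"ay":0,"az":0,"jaw":-1},{"tx":0,"ty":0,"tz":0.001,"ax":0,"ay":0,"az":0,"jaw":-1},{"tx":0,"ty":0,"tz":0.001,"ax":0,"ay":0,"az":0,"jaw":-1},{"tx":0,"ty":0,"tz":0.0005,"ax":0,"ay":0,"az":0,"jaw":-1},{"tx":0,"ty":0,"tz":0,"ax":0,"ay":0,"az":0,"jaw":-1},{"tx":0,"ty":0,"tz":0,"ax":0,"ay":0,"az":0,"jaw":-1},{"tx":0,"ty":0,"tz":0,"ax":0,"ay":0,"az":0,"jaw":-1},{"tx":0,"ty":0,"tz":0,"ax":0,"ay":0,"az":0,"jaw":-1},{"tx":0,"ty":0,"tz":0,"ax":0,"ay":0,"az":0,"jaw":-1}]'; python3 plan.py
```

```text
time: 20.65
ee_pos: [0.523, 0.2726, 0.1528]
tcp_rot: [-179.8, -0.1, -28.2]
wrist_force: [-1.1, -2.7, 22.0]
opening: 0.0001
grasp_force: 10.7
rel centre in tool axes (want .0235,-.056): -0.2666805988815751 -0.4232316433606196 F tool 0.3148233536063486 2.916536610776971 z 0.15278480526897975 j6 -124.2430700992797
```

The force jumped to 22 N after 2 mm of travel, so the flat fingertip is catching on the bezel. I'll back off and tilt the fingers 20° away from the stop button, so that only a single finger's edge presses.

```bash
python3 -m handwheel '[{"tx":0,"ty":0,"tz":-0.015,"ax":0,"ay":0,"az":0,"jaw":-1},{"tx":-0.0013,"ty":0.004,"tz":0,"ax":0,"ay":0,"az":0,"jaw":-1},{"tx":0,"ty":0,"tz":0,"ax":-10,"ay":0,"az":0,"jaw":-1},{"tx":0,"ty":0,"tz":0,"ax":-10,"ay":0,"az":0,"jaw":-1},{"tx":0,"ty":0,"tz":0,"ax":0,"ay":0,"az":0,"jaw":-1},{"tx":0,"ty":-0.001,"tz":0.0028,"ax":0,"ay":0,"az":0,"jaw":-1},{"tx":0,"ty":-0.001,"tz":0.0028,"ax":0,"ay":0,"az":0,"jaw":-1},{"tx":0,"ty":0,"tz":0,"ax":0,"ay":0,"az":0,"jaw":-1},{"tx":0,"ty":0,"tz":0,"ax":0,"ay":0,"az":0,"jaw":-1},{"tx":0,"ty":0,"tz":0,"ax":0,"ay":0,"az":0,"jaw":-1}]'; python3 - <<'E'
from h import *
s=optics.camera("side");w=optics.camera("wrist")
wi=cv2.resize(cv2.cvtColor(w["color"],4)[130:330,180:360],None,fx=2.1,fy=2.1)
cv2.imwrite("pics/c6.png",np.hstack([crop(cv2.cvtColor(s["color"],4),195,85,85,84,5),wi]))
print(telemetry.get_obs()["wrist_force"])
E
```

```text
time: 21.9
ee_pos: [0.5194, 0.2691, 0.1597]
tcp_rot: [160.0, -0.0, -28.2]
wrist_force: [-0.7, -0.8, 2.4]
opening: 0.0001
grasp_force: 1.1
[-1.16751632 -1.37748523  1.62941033]
```

View pics/c6.png

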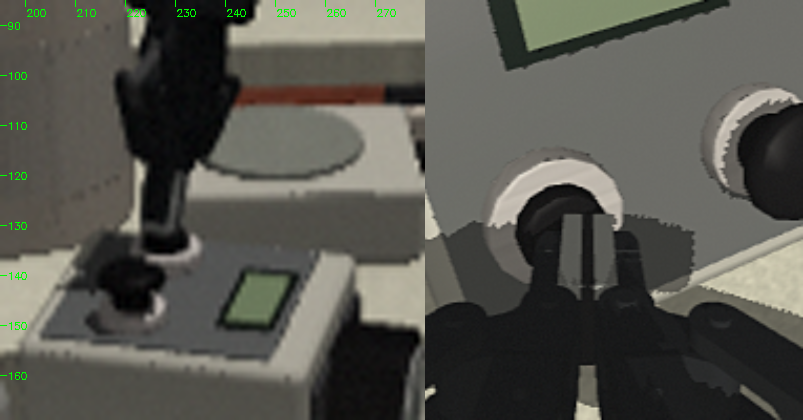

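```bash
python3 - <<'E'
from h import *
from scipy.spatial.transform import Rotation as R
o=telemetry.get_obs();w=optics.camera("wrist")
Rm=R.from_euler('xyz',o['tcp_rot'],degrees=True).as_matrix()
T=np.eye(4);T[:3,:3]=Rm;T[:3,3]=o['ee_pos'];c=dict(w);c["extrinsics"]=T@np.array(w["mount"])
im=w["color"].astype(int).sum(2);hsv=None
m=((im>480)).astype(np.uint8);m[:195]=0;m[245:]=0;m[:,:205]=0;m[:,282:]=0
k,l,st,ce=cv2.connectedComponentsWithStats(m);i=1+st[1:,4].argmax();print(st[i])
X=[np.cos(np.radians(-28.2)),np.sin(np.radians(-28.2))];Y=[X[1],-X[0]]
for px in((241.8,231.9),(241.9,234.3)):
    p=ray(c,*px,.153);d=p[:2]-o['ee_pos'][:2];print(p,"from tcp along x,y:",d@X,d@Y)
c2=dict(np.load("pics/w2.npz"));print("w2",ray(c2,254,188.7,.155))
print(o['ee_pos'],Rm[:,2])
s=np.load("pics/side0.npz");print("side",ray(s,228.7,132.5,.155),)
E
```

```text
[210 206  64  34 850]
[0.52878095 0.27209208 0.153     ] from tcp along x,y: 0.0068599233634293235 -0.00700759120937782
[0.52730171 0.27285181 0.153     ] from tcp along x,y: 0.005197254464131478 -0.006978124572004797
w2 [0.52157194 0.27540232 0.155     ]
[0.51942383 0.26915793 0.15919478] [-0.16156832 -0.30140537 -0.93970766]
side [0.52329196 0.26851464 0.155     ]
```

The wrist view shows the tip centre at (585,239) in the crop, to the right of the bezel's centre near (555,217). I'll add a second tilt so that one finger corner leads, and centre that corner on the button.

```bash
python3 - <<'E'
from h import *
from scipy.spatial.transform import Rotation as R
o=telemetry.get_obs();R0=R.from_euler('xyz',o['tcp_rot'],degrees=True).as_matrix()
R1=R0@R.from_rotvec([0,-15,0],degrees=True).as_matrix()
up=np.array([0,0,.012]);print("lift tool",R0.T@up)
c=np.array([.011,-.0086,0]);P=o['ee_pos']+up;tip=P+R1@c
for x in(-1,1):
  for y in(-1,1):print(x,y,R1@[.011*x,.0086*y,0])
print("corner",tip,"to (.5245,.2725,.158):",R1.T@(np.array([.5245,.2725,.158])-tip),"down 1mm",R1.T@[0,0,-.001])
E
```

```text
lift tool [ 1.89041543e-06  4.10650025e-03 -1.12754890e-02]
-1 -1 [-0.00507721  0.0130042  -0.00026955]
-1 1 [-0.01272371 -0.00123399  0.00561644]
1 -1 [ 0.01272371  0.00123399 -0.00561644]
1 1 [ 0.00507721 -0.0130042   0.00026955]
corner [0.53214168 0.27041295 0.16542579] to (.5245,.2725,.158): [-0.00549496 -0.00087161  0.00932411] down 1mm [ 0.00024304 -0.00034221  0.00090765]
```

```bash
python3 -m handwheel '[{"tx":0,"ty":0.0041,"tz":-0.0113,"ax":0,"ay":0,"az":0,"jaw":-1},{"tx":0,"ty":0,"tz":0,"ax":0,"ay":-8,"az":0,"jaw":-1},{"tx":0,"ty":0,"tz":0,"ax":0,"ay":-7,"az":0,"jaw":-1},{"tx":-0.0055,"ty":-0.0009,"tz":0.0093,"ax":0,"ay":0,"az":0,"jaw":-1},{"tx":0,"ty":0,"tz":0,"ax":0,"ay":0,"az":0,"jaw":-1},{"tx":0.0003,"ty":-0.0003,"tz":0.0009,"ax":0,"ay":0,"az":0,"jaw":-1},{"tx":0.0003,"ty":-0.0003,"tz":0.0009,"ax":0,"ay":0,"az":0,"jaw":-1},{"tx":0,"ty":0,"tz":0,"ax":0,"ay":0,"az":0,"jaw":-1},{"tx":0,"ty":0,"tz":0,"ax":0,"ay":0,"az":0,"jaw":-1},{"tx":0,"ty":0,"tz":0,"ax":0,"ay":0,"az":0,"jaw":-1}]'; python3 - <<'E'
from h import *
w=optics.camera("wrist")
cv2.imwrite("pics/c7.png",cv2.resize(cv2.cvtColor(w["color"],4)[130:330,160:360],None,fx=2.8,fy=2.8))
print(telemetry.get_obs()["wrist_force"])
E
```

```text
time: 23.3
ee_pos: [0.5119, 0.2715, 0.1616]
tcp_rot: [159.4, 14.1, -33.5]
wrist_force: [-0.1, 0.4, 1.8]
opening: 0.0003
grasp_force: 0.9
[0.15670454 1.28470049 1.64999155]
```

View pics/c7.png

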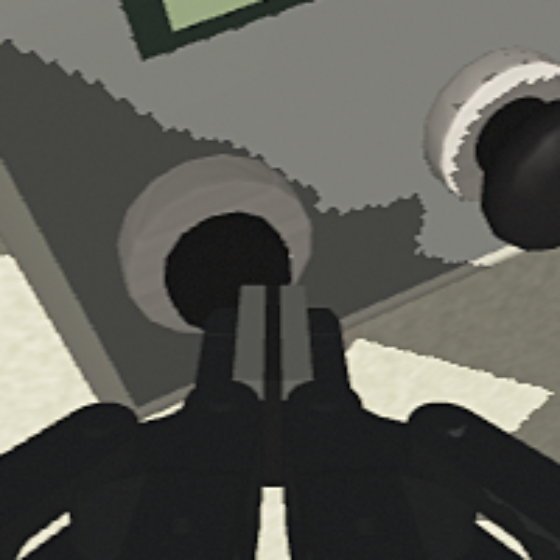

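The button face is centred near (230,270) in the crop and the leading finger corner is at (240,287), well inside it. I'll press down from here.

```bash
python3 -m handwheel '[{"tx":0.001,"ty":-0.002,"tz":0,"ax":0,"ay":0,"az":0,"jaw":-1},{"tx":0.0003,"ty":-0.0003,"tz":0.0009,"ax":0,"ay":0,"az":0,"jaw":-1},{"tx":0.0003,"ty":-0.0003,"tz":0.0009,"ax":0,"ay":0,"az":0,"jaw":-1},{"tx":0.0002,"ty":-0.0003,"tz":0.0009,"ax":0,"ay":0,"az":0,"jaw":-1},{"tx":0.0002,"ty":-0.0003,"tz":0.0009,"ax":0,"ay":0,"az":0,"jaw":-1},{"tx":0,"ty":0,"tz":0,"ax":0,"ay":0,"az":0,"jaw":-1},{"tx":0,"ty":0,"tz":0,"ax":0,"ay":0,"az":0,"jaw":-1},{"tx":0,"ty":0,"tz":0,"ax":0,"ay":0,"az":0,"jaw":-1},{"tx":0,"ty":0,"tz":0,"ax":0,"ay":0,"az":0,"jaw":-1},{"tx":0,"ty":0,"tz":0,"ax":0,"ay":0,"az":0,"jaw":-1}]'
```

```text
time: 24.6
ee_pos: [0.5136, 0.2724, 0.1566]
tcp_rot: [159.4, 14.1, -33.5]
wrist_force: [-1.8, -0.7, 4.3]
opening: 0.0001
grasp_force: 2.3
```

```bash
python3 -m handwheel '[{"tx":0.0003,"ty":-0.0003,"tz":0.0009,"ax":0,"ay":0,"az":0,"jaw":-1},{"tx":0.0002,"ty":-0.0003,"tz":0.0009,"ax":0,"ay":0,"az":0,"jaw":-1},{"tx":0,"ty":0,"tz":0,"ax":0,"ay":0,"az":0,"jaw":-1},{"tx":0,"ty":0,"tz":0,"ax":0,"ay":0,"az":0,"jaw":-1},{"tx":0,"ty":0,"tz":0,"ax":0,"ay":0,"az":0,"jaw":-1},{"tx":0,"ty":0,"tz":0,"ax":0,"ay":0,"az":0,"jaw":-1},{"tx":0,"ty":0,"tz":0,"ax":0,"ay":0,"az":0,"jaw":-1},{"tx":0,"ty":0,"tz":0,"ax":0,"ay":0,"az":0,"jaw":-1},{"tx":0,"ty":0,"tz":0,"ax":0,"ay":0,"az":0,"jaw":-1},{"tx":0,"ty":0,"tz":0,"ax":0,"ay":0,"az":0,"jaw":-1}]'
```

```text
time: 25.85
ee_pos: [0.5135, 0.2724, 0.1558]
tcp_rot: [159.4, 14.1, -33.5]
wrist_force: [-2.6, -0.4, 11.0]
opening: 0.0
grasp_force: 6.0
```

```bash
python3 -m handwheel '[{"tx":-0.0024,"ty":0.0034,"tz":-0.0091,"ax":0,"ay":0,"az":0,"jaw":-1},{"tx":-0.0097,"ty":0.0137,"tz":-0.0363,"ax":0,"ay":0,"az":0,"jaw":-1},{"tx":-0.0097,"ty":0.0137,"tz":-0.0363,"ax":0,"ay":0,"az":0,"jaw":-1},{"tx":-0.04,"ty":0,"tz":-0.01,"ax":0,"ay":0,"az":0,"jaw":-1},{"tx":-0.04,"ty":0,"tz":-0.01,"ax":0,"ay":0,"az":0,"jaw":-1},{"tx":-0.04,"ty":0,"tz":-0.01,"ax":0,"ay":0,"az":0,"jaw":-1},{"tx":0,"ty":0,"tz":0,"ax":0,"ay":0,"az":0,"jaw":-1},{"tx":0,"ty":0,"tz":0,"ax":0,"ay":0,"az":0,"jaw":-1},{"tx":0,"ty":0,"tz":0,"ax":0,"ay":0,"az":0,"jaw":-1},{"tx":0,"ty":0,"tz":0,"ax":0,"ay":0,"az":0,"jaw":-1}]'; python3 edge.py; python3 - <<'E'
from h import *
w=cv2.cvtColor(optics.camera("wrist")["color"],4);t=cv2.cvtColor(optics.camera("top")["color"],4);s=cv2.cvtColor(optics.camera("side")["color"],4)
d=cv2.absdiff(t,cv2.imread("pics/top0.png")).max(2);d2=cv2.absdiff(s,cv2.imread("pics/side0.png")).max(2)
cv2.imwrite("pics/fin.png",np.vstack([np.hstack([cv2.resize(t,(400,300)),cv2.resize(s,(400,300))]),np.hstack([cv2.resize(w,(400,300)),cv2.resize(cv2.cvtColor(np.clip(d.astype(int)*3,0,255).astype(np.uint8),8),(400,300))])]))
E
```

```text
time: 27.1
ee_pos: [0.4275, 0.3403, 0.2984]
tcp_rot: [159.4, 14.0, -33.5]
wrist_force: [0.3, 0.2, 1.3]
opening: -0.0003
grasp_force: 0.0
px right of start -0.07271845021053025 0.09158739692712005
```

View pics/fin.png

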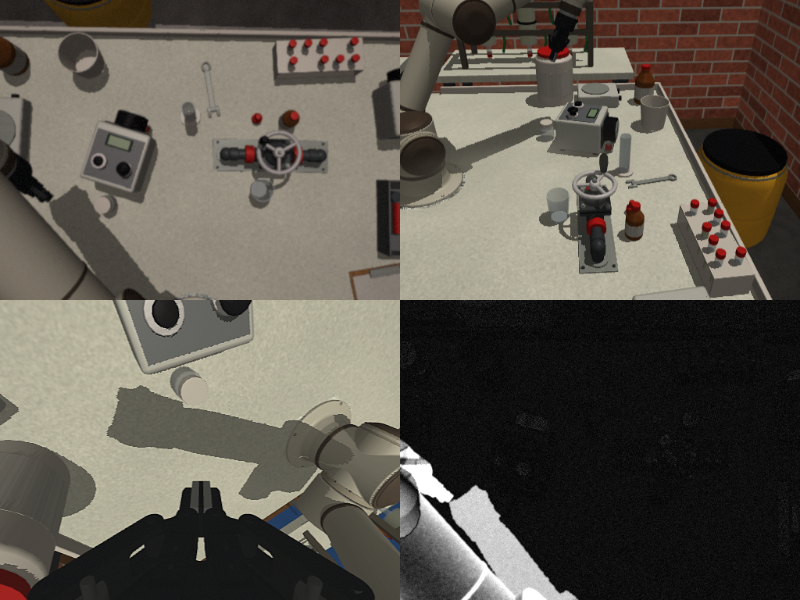

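The final view shows the handle back at its starting place and every loose item where it was. The difference image is blank apart from the arm and its shadow, and the arm is clear of everything.

```bash
python3 -c "
from workcell import workorder
print(workorder.job_done())"
```

```text
the job is handed in; nothing more can be done
None
```

I pushed the hand wheel one full anticlockwise turn, with the handle back at its start to under 1°, then pressed the start button to about its full 6 mm travel and let it go. The first press caught the bezel at 22 N, so I pressed again with tilted fingers. No camera view positively confirmed the pump running. The stop button and loose items were left alone, and the job was handed in at about 27 s.

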